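# Unclip the thick clay rod

## Task

Get the thick wooden rolling rod ready for the clay work: snap it straight forward, level, out of the two spring clips that hold it, and lay it in the V notches of the low dark rod rest in front, its middle over the middle of the rest. Set it down rather than drop it, never let it fall on the bench, and leave the thin rod in its own clips.

Things in the scene. Friction and masses are not known exactly. Their poses are not given: they have to be found in the camera images.
- thick_rod: Rod to fetch: pale wooden cylinder, diameter 26 mm, 130 mm long, 60 g, thin dark ring near each end. Origin at its centre, y axis along it (it may roll about y). Starts level in two clips, 85 mm above the bench; 70 mm of its middle between the clips is bare: grip there, one finger before and one behind. About 8 to 12 N forward snaps it out; free after 28 mm. It does not come out upward.
- stand_thick_axis (a point): Clip axis midway between the clips, 85 mm up; y along the rod, -x = forward, where the clips open. Fixed brown stand: foot 112 (y) x 12 mm high, from 12 mm before to 64 mm behind the axis; posts 18 mm wide, 114 mm high, at y = +-41 mm, 18 mm behind the axis. On each a steel C clip 12 mm wide, jaws about 17 mm above and below, 14 mm before the axis. Nothing behind the bare middle.
- rest_seat (a point): Where the rod's centre lies when home in the rest: 52 mm above the bench, midway between the notches; y along the rod. The rest is a fixed low dark wooden rack: foot 56 (x) x 112 (y) x 10 mm high, two V brackets 14 mm thick at y = +-43 mm, open upward, sides at 45 degrees, about 50 mm wide inside and 60 mm high at the top. 72 mm between them is free for fingers.
- thin_rod: Rod to leave alone: same wood and 130 mm length but only 14 mm in diameter, held in a second, like stand beside the first, to its left or right. Origin at its centre, 85 mm above the bench, y axis along it.

How it is judged:
By the outcome, as a careful person would: the job done as asked, in the order asked, and still so for the second after the job is handed in, with the robot touching nothing.
It also fails if it takes over 42 s, if anything falls off the work surface, if the arm or the gripper's body presses on something with over 40 N, if the wrist force passes 120 N, or if a joint passes its speed limit or range.

## Robot

A 7-joint arm with a two-finger parallel gripper is mounted at the origin on the work surface; the furniture and walls round the work are solid. World frame = base frame: x ahead of the robot, y to its left, z up, the work surface at z = 0. Lengths are in m, angles in rad, forces in N, time in s.
With the tool pointing down it reaches from about 0.425 to 0.925 m from the base axis. Payload 6.8 kg.
Tool frame: the origin (TCP) lies on the mounting face of the last link; the fingertips stand 173 mm ahead of it and the grasp point (between the pads) lies 155 mm ahead of it; z points along the fingers, y is the line along which they close (so a half turn about z gives the same grasp; the last joint's range is limited). The gripper opens to 85 mm and grips with 20 to 120 N. Pads are 22 mm wide; open, the fingers measure 114 mm over their backs; the gripper's body (76 mm by 85 mm) begins 54 mm behind the grasp point. The pads swing forward as they close: fully open they stand 13 mm farther back than shut.
Start: joints at [1.097, 0.477, 0.022, 1.555, -0.011, 1.109, -0.083], TCP at [0.241, -0.63, 0.405] pointing down, gripper open.
Joint ranges: [-2.96, 2.96], [-0.34, 2.1], [-1.41, 1.46], [0.24, 2.44], [-1.37, 4.51], [0.17, 1.92], [-2.96, 2.96]. Speed limits (rad/s): [2.39, 2.39, 3.14, 3.14, 3.14, 3.14, 3.14].

## Interface

Orientations are given as a rotation vector (axis times angle).
In Python, from bench import r gives the robot as it stands.
- The arm moves only by the tool carry_out, never from a script. Its argument "moves" is a list of rows, each a list of 5 numbers: the shift along the tool's x, y, z in m, then the turn about the tool's z in rad, then the finger opening in m, from 0 to 0.0854. In form: [[dx, dy, dz, roll, claw], ...]. A call has exactly 8 rows; each row is the pose to reach, as a shift and turn from the pose commanded when the call began, along the tool's axes at that moment; what a row does not reach only later rows make up. A row lasts 1/10 s, in which the tool goes at most 50 mm and 8.59 degrees, less where a joint would pass 70% of its speed; a pose out of reach is approached as far as the arm can. A call with a gripper value outside its range is refused whole. The fingers move at their own pace and stop on an object; "force" is the grip in N (left out, the last holds). Time passes only in rows, so rows that repeat a pose let the fingers close, or fill a call up. It gives the time, the measured TCP pose, the force, the opening and the grip force at its end, in the units of the state.
- r.get_obs(): the state, without advancing time (a new reading comes with each control period).
- r.grab_frame(name): name is "side" or "top" or "wrist"; returns the picture (384x512x3 uint8, red, green, blue); there is no depth.
- r.calibration(name): a dict with "fx", "fy", "cx", "cy" (pixels), "rvec" (rotation vector, rad) and "tvec" (3), from world to camera coordinates, as OpenCV has them. Camera axes: x right, y down, z forward; pixel columns grow to the right and rows downward; lengths in m; the calibration is good to about 2 mm. A picture is of the moment at which its call begins: read the wrist's pose just before it. calibration takes no time and is no camera call; for the wrist camera it gives the pose at the moment of the call.
- r.hand_in(): hands the job in; it is judged then, once.
The state is a dict: "clock": time; "joints": joint angles; "qvel": joint speeds; "tau": joint torques, N m; "tcp_pos": TCP position; "orientation": TCP orientation; "contact_force": force on the tool from outside, world axes, zero at the start; "moment": the same for the moment, N m; "grip_width": finger opening in m; "gripper_force": force on a finger pad.
Only numpy, scipy, OpenCV 4.12 (cv2) and the standard library are available. Lean on these libraries where they do the work, as an engineer would, in place of code of your own. Each camera call takes 0.05 s, during which the arm holds its last target. There are 200 camera calls.

## Working session

There is one attempt and no reset: what is moved stays moved. The work goes in short steps, Python scripts to look and compute and a tool call to move; the robot and the scene stay as the last step left them, time stands still between calls to the robot, and variables do not carry over. Pictures are saved under pics/ and viewed, at most 10 in all, crops included, and the job is handed in when it is done.

Besides the shell and the picture viewer there is one more tool, called after ">>>" in YAML: its name, and indented under it one key for each argument. carry_out: Moves the arm, as the interface text tells. Its arguments: {"type":"object","properties":{"moves":{"type":"array","items":{"type":"array","items":{"type":"number"}}},"force":{"type":"number"}},"required":["moves"]}

```bash
mkdir -p pics
python3 - <<'E'
from bench import r
import cv2,numpy as np
o=r.get_obs();print({k:np.round(v,3) for k,v in o.items()})
for n in("side","top"):
    f=r.grab_frame(n);cv2.imwrite(f"pics/{n}0.png",f[:,:,::-1]);c=r.calibration(n);R=cv2.Rodrigues(np.array(c["rvec"],float))[0];print(n,c,"cam",-R.T@np.array(c["tvec"]))
E
```

```text
{'clock': np.float64(0.0), 'joints': array([ 1.097,  0.478,  0.022,  1.556, -0.011,  1.109, -0.083]), 'qvel': array([ 0.001, -0.001,  0.   , -0.   , -0.001,  0.001,  0.   ]), 'tau': array([-1.0000e-03, -5.9645e+01,  1.6080e+00, -2.8120e+01,  1.2000e-02,
        9.0000e-03,  0.0000e+00]), 'tcp_pos': array([ 0.241, -0.63 ,  0.404]), 'orientation': array([-3.087e+00, -5.710e-01,  1.000e-03]), 'contact_force': array([-1.163,  0.177,  0.83 ]), 'moment': array([-0.012, -0.013, -0.042]), 'gripper_force': np.float64(0.0), 'grip_width': np.float64(0.085)}
side {'fx': 451.8884472876584, 'fy': 451.8884472876584, 'cx': 259.6848850724523, 'cy': 186.6712204160734, 'rvec': array([ 0.41214255, -2.54974616,  1.46812648]), 'tvec': array([0.49459406, 0.09999949, 0.88633147])} cam [0.23393416 0.83618277 0.53505127]
top {'fx': 471.9637234073768, 'fy': 471.9637234073768, 'cx': 258.69477955319206, 'cy': 190.6652239404103, 'rvec': array([ 2.11704081, -2.15220428,  0.22536155]), 'tvec': array([0.12039949, 0.5045799 , 0.85087709])} cam [0.34075397 0.13516882 0.92666329]
```

```bash
python3 -c "
import cv2,numpy as np
a=cv2.imread('pics/side0.png');b=cv2.imread('pics/top0.png');print(a.shape)"
```

```text
(384, 512, 3)
```

View pics/top0.png

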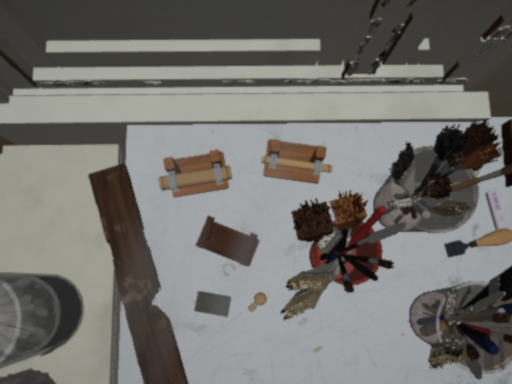

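View pics/side0.png

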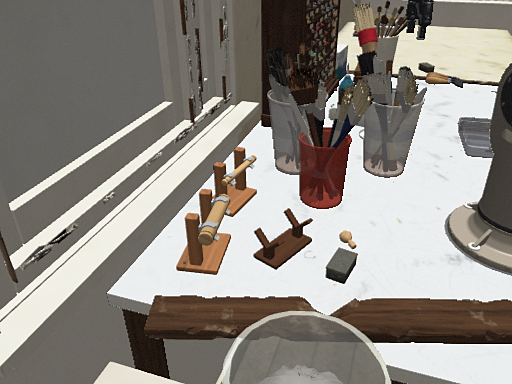

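Top view: thick rod is at about (160–231, 180), its rest at about (227, 241), and the thin rod at about (262–330, 163). The side view shows the same layout. I'll zoom in on the area and mask by colour.

```bash
cat > h.py <<'E'
import cv2,numpy as np
from bench import r
def ray(c,uv):
    K=np.array([[c["fx"],0,c["cx"]],[0,c["fy"],c["cy"]],[0,0,1]])
    R=cv2.Rodrigues(np.array(c["rvec"],float))[0]
    return -R.T@np.array(c["tvec"]),R.T@np.linalg.inv(K)@np.array([uv[0],uv[1],1.])
def onz(c,uv,z):
    o,d=ray(c,uv);return o+d*(z-o[2])/d[2]
def proj(c,P):
    K=np.array([[c["fx"],0,c["cx"]],[0,c["fy"],c["cy"]],[0,0,1]])
    return cv2.projectPoints(np.array(P,float).reshape(-1,3),np.array(c["rvec"],float),np.array(c["tvec"],float),K,None)[0].reshape(-1,2)
E
python3 - <<'E'
import cv2,numpy as np
t=cv2.imread('pics/top0.png')[125:275,145:345]
cv2.imwrite('pics/tc.png',cv2.resize(t,None,fx=4,fy=4,interpolation=cv2.INTER_CUBIC))
h=cv2.cvtColor(t,cv2.COLOR_BGR2HSV)
for p in[(180,180),(166,183),(195,165),(200,181),(226,241),(212,225),(300,163)]:print(p,h[p[1]-125,p[0]-145])
E
```

```text
(180, 180) [ 17  90 133]
(166, 183) [ 17  90 131]
(195, 165) [ 12 124 115]
(200, 181) [ 17 102 122]
(226, 241) [ 10 117  59]
(212, 225) [  9 106  48]
(300, 163) [ 18 101 151]
```

View pics/tc.png

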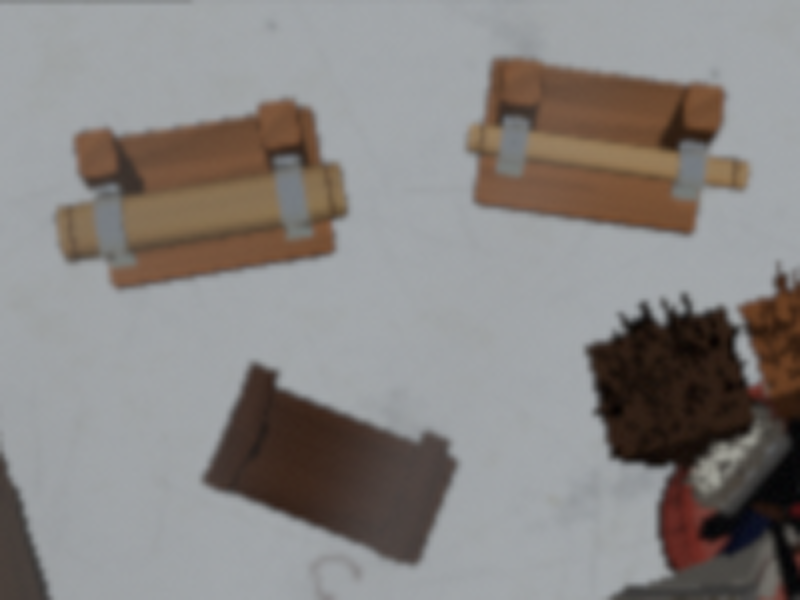

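Run:
```python
from h import *
c=r.calibration("top");b=lambda u,v:(u/4+145-.4,v/4+125-.4)
print("nadir",proj(c,[[.34075,.13517,0.]]))
def P(n,pts,z):
    q=np.array([onz(c,b(*p),z) for p in pts]);print(n,q.round(4).tolist());return q
q=P("thick",[(66,232),(340,190)],.087);print(q.mean(0),np.linalg.norm(q[0]-q[1]),np.arctan2(*(q[0]-q[1])[:2]))
q=P("thin",[(470,139),(747,173)],.087);print(q.mean(0),np.linalg.norm(q[0]-q[1]))
q=P("rest tips",[(262,367),(220,487),(447,450),(412,560)],.06)
print(np.linalg.norm(q[0]-q[1]),np.linalg.norm(q[2]-q[3]),np.linalg.norm(q[0]-q[2]),np.linalg.norm(q[1]-q[3]),q.mean(0))
img=cv2.imread('pics/top0.png');h=cv2.cvtColor(img,cv2.COLOR_BGR2HSV)
m=cv2.inRange(h,(0,60,20),(15,255,95));m[:205]=0;m[275:]=0;m[:,:190]=0;m[:,265:]=0
k=max(cv2.findContours(m,0,1)[0],key=cv2.contourArea);print(cv2.minAreaRect(k),cv2.contourArea(k))
print(np.array([onz(c,p,.01) for p in cv2.boxPoints(cv2.minAreaRect(k))]).round(4))
m=cv2.inRange(h,(16,60,90),(24,140,255));m[:140]=0;m[205:]=0;m[:,:150]=0;m[:,340:]=0
for k in cv2.findContours(m,0,1)[0]:
    if cv2.contourArea(k)>60:
        print(cv2.minAreaRect(k),[onz(c,p,.087).round(4).tolist() for p in cv2.boxPoints(cv2.minAreaRect(k))])
```

```text
nadir [[247.78369233 279.65942354]]
thick [[0.5161, 0.2894, 0.087], [0.5339, 0.1655, 0.087]]
[0.52500452 0.22744631 0.087     ] 0.12511247065685918 -0.1428217640427299
thin [[0.5571, 0.1058, 0.087], [0.5394, -0.0209, 0.087]]
[0.54824636 0.04244901 0.087     ] 0.12796793617122296
rest tips [[0.4569, 0.2031, 0.06], [0.4021, 0.2221, 0.06], [0.4172, 0.1184, 0.06], [0.3676, 0.1351, 0.06]]
0.05803201604616215 0.05233884849216238 0.09352532341176505 0.09358447434272363 [0.4109303  0.16966569 0.06      ]
((220.29510498046875, 238.25411987304688), (38.99394607543945, 30.462230682373047), 23.629377365112305) 957.5
[[0.4095 0.2335 0.01  ]
 [0.4633 0.21   0.01  ]
 [0.4317 0.1407 0.01  ]
 [0.3784 0.1648 0.01  ]]
((164.0, 182.0), (12.0, 8.0), 90.0) [[0.5283, 0.2916, 0.087], [0.5282, 0.2771, 0.087], [0.506, 0.2768, 0.087], [0.5062, 0.2911, 0.087]]
((194.90541076660156, 177.43243408203125), (12.658721923828125, 38.798160552978516), 80.53767395019531) [[0.531, 0.265, 0.087], [0.542, 0.1957, 0.087], [0.5187, 0.1919, 0.087], [0.5078, 0.261, 0.087]]
((225.66998291015625, 172.69000244140625), (12.303659439086914, 8.7681245803833), 81.8698959350586) [[0.5433, 0.1821, 0.087], [0.5454, 0.1663, 0.087], [0.5226, 0.1633, 0.087], [0.5205, 0.179, 0.087]]
((295.3792419433594, 163.43603515625), (37.8475227355957, 6.846466064453125), 7.352379322052002) [[0.5472, 0.0802, 0.087], [0.56, 0.0783, 0.087], [0.55, 0.0095, 0.087], [0.5372, 0.0116, 0.087]]
```

```bash
python3 - <<'E'
from h import *
ct=r.calibration("top");cs=r.calibration("side")
for p in[(312,220),(348,208),(480,135),(402,155),(300,300),(430,330),(445,135)]:
    print(p,[(onz(ct,p,z).round(2)[:2].tolist(),z,proj(cs,onz(ct,p,z)).round().astype(int)[0].tolist()) for z in(.1,.15,.2,.25,.3,.35)])
# tool-frame goal helper
E
cat >> h.py <<'E'
def goal(x,y,z,ya):   # ya = world yaw of tool y axis; tool pointing down
    o=r.get_obs();R=cv2.Rodrigues(np.array(o["orientation"],float))[0]
    d=R.T@(np.array([x,y,z])-o["tcp_pos"]);cur=np.arctan2(R[1,1],R[0,1])
    w=(ya-cur+np.pi)%(2*np.pi)-np.pi
    print("t",round(float(o["clock"]),2),"tcp",np.round(o["tcp_pos"],4),"yawY",round(cur,4),"z",R[:,2].round(3),"d",d.round(4),"roll",round(-w,4),"j",np.round(o["joints"],2),"F",np.round(o["contact_force"],1),"g",round(float(o["grip_width"]),4))
E
python3 -c "
from h import *
goal(.4,-.3,.56,.145);goal(.46,0,.56,.145)"
```

```text
(312, 220) [([0.44, 0.02], 0.1, [292, 165]), ([0.44, 0.03], 0.15, [295, 145]), ([0.43, 0.03], 0.2, [298, 124]), ([0.42, 0.04], 0.25, [301, 101]), ([0.42, 0.05], 0.3, [304, 75]), ([0.41, 0.06], 0.35, [308, 48])]
(348, 208) [([0.46, -0.04], 0.1, [291, 151]), ([0.46, -0.03], 0.15, [294, 133]), ([0.45, -0.02], 0.2, [296, 113]), ([0.44, -0.01], 0.25, [299, 91]), ([0.43, -0.0], 0.3, [303, 68]), ([0.43, 0.01], 0.35, [306, 42])]
(480, 135) [([0.59, -0.3], 0.1, [269, 107]), ([0.58, -0.27], 0.15, [271, 93]), ([0.56, -0.24], 0.2, [274, 78]), ([0.55, -0.22], 0.25, [277, 61]), ([0.53, -0.19], 0.3, [280, 43]), ([0.52, -0.17], 0.35, [284, 22])]
(402, 155) [([0.56, -0.15], 0.1, [265, 129]), ([0.55, -0.13], 0.15, [268, 113]), ([0.53, -0.11], 0.2, [271, 95]), ([0.52, -0.1], 0.25, [274, 76]), ([0.51, -0.08], 0.3, [278, 55]), ([0.49, -0.06], 0.35, [282, 32])]
(300, 300) [([0.3, 0.05], 0.1, [357, 181]), ([0.31, 0.05], 0.15, [358, 159]), ([0.31, 0.06], 0.2, [359, 136]), ([0.31, 0.06], 0.25, [360, 111]), ([0.31, 0.07], 0.3, [361, 84]), ([0.32, 0.07], 0.35, [363, 55])]
(430, 330) [([0.25, -0.17], 0.1, [394, 140]), ([0.26, -0.16], 0.15, [394, 123]), ([0.26, -0.14], 0.2, [394, 104]), ([0.27, -0.12], 0.25, [394, 83]), ([0.27, -0.1], 0.3, [394, 61]), ([0.28, -0.08], 0.35, [394, 37])]
(445, 135) [([0.6, -0.23], 0.1, [261, 116]), ([0.58, -0.21], 0.15, [264, 101]), ([0.56, -0.19], 0.2, [267, 84]), ([0.55, -0.16], 0.25, [270, 67]), ([0.53, -0.14], 0.3, [274, 47]), ([0.52, -0.12], 0.35, [278, 26])]
t 0.1 tcp [ 0.2414 -0.6301  0.4038] yawY -1.205 z [-0.001  0.001 -1.   ] d [ 0.2662 -0.2518 -0.1558] roll -1.35 j [ 1.1   0.48  0.02  1.56 -0.01  1.11 -0.08] F [-0.3  0.1 -0.8] g 0.0859
t 0.1 tcp [ 0.2414 -0.6301  0.4038] yawY -1.205 z [-0.001  0.001 -1.   ] d [ 0.4295 -0.5105 -0.1554] roll -1.35 j [ 1.1   0.48  0.02  1.56 -0.01  1.11 -0.08] F [-0.3  0.1 -0.8] g 0.0859
```

Run:
```python
from h import *
cs=r.calibration("side")
for p in[(367,3),(367,80),(395,65),(345,75),(410,12)]:
    o,d=ray(cs,p);print(p,[(o+d*(y-o[1])/d[1]).round(2).tolist() for y in(-.2,-.4,-.6,-.8,-1.,-1.3,-1.8)])
f=r.grab_frame("wrist");cv2.imwrite("pics/w0.png",f[:,:,::-1])
a=cv2.imread("pics/side0.png")[0:150,240:440];cv2.imwrite("pics/sc.png",cv2.resize(a,None,fx=4,fy=4))
```

```text
(367, 3) [[0.35, -0.2, 0.39], [0.37, -0.4, 0.36], [0.39, -0.6, 0.34], [0.41, -0.8, 0.31], [0.43, -1.0, 0.28], [0.47, -1.3, 0.24], [0.52, -1.8, 0.17]]
(367, 80) [[0.33, -0.2, 0.23], [0.35, -0.4, 0.17], [0.37, -0.6, 0.11], [0.38, -0.8, 0.05], [0.4, -1.0, -0.01], [0.43, -1.3, -0.1], [0.48, -1.8, -0.25]]
(395, 65) [[0.27, -0.2, 0.27], [0.28, -0.4, 0.21], [0.29, -0.6, 0.16], [0.3, -0.8, 0.11], [0.3, -1.0, 0.06], [0.31, -1.3, -0.02], [0.33, -1.8, -0.15]]
(345, 75) [[0.38, -0.2, 0.24], [0.41, -0.4, 0.18], [0.44, -0.6, 0.12], [0.46, -0.8, 0.06], [0.49, -1.0, 0.0], [0.54, -1.3, -0.08], [0.61, -1.8, -0.23]]
(410, 12) [[0.26, -0.2, 0.38], [0.26, -0.4, 0.35], [0.27, -0.6, 0.32], [0.27, -0.8, 0.29], [0.28, -1.0, 0.25], [0.28, -1.3, 0.21], [0.3, -1.8, 0.13]]
```

View pics/sc.png

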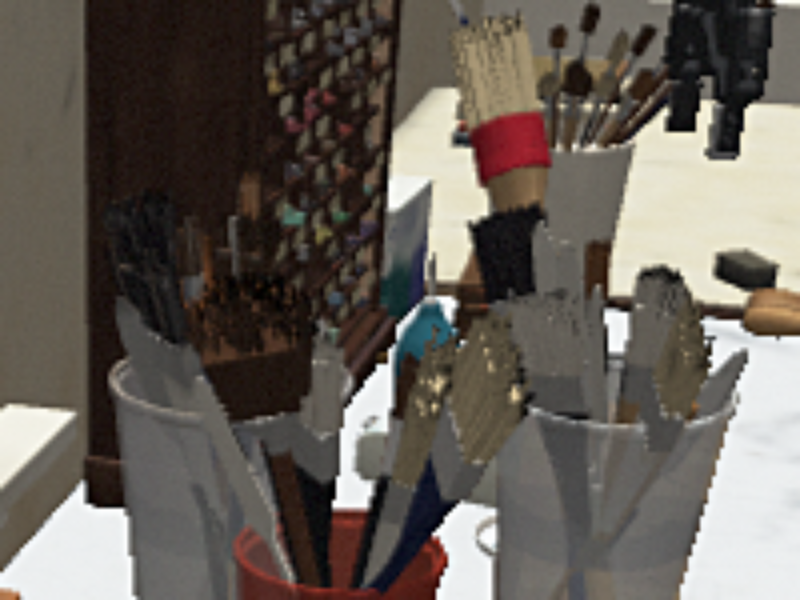

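The crop shows cup brushes up to about 0.3 m, possibly 0.39 m for the red-banded one, plus a tall cabinet on the window side at y < -0.3. I'll lift high first and then sweep at x ≤ 0.4.

>>> carry_out:
  moves:
    - [0,0,-0.03,-0.05,0.085]
    - [0,0,-0.06,-0.15,0.085]
    - [0,0,-0.1,-0.25,0.085]
    - [0,0,-0.14,-0.35,0.085]
    - [0,0,-0.18,-0.45,0.085]
    - [0,0,-0.21,-0.5,0.085]
    - [0,0,-0.23,-0.5,0.085]
    - [0,0,-0.23,-0.5,0.085]

```text
clock: 0.95
tcp_pos: [0.2413, -0.6303, 0.6382]
orientation: [2.847, 1.315, 0.0]
contact_force: [0.1, -0.6, 1.0]
grip_width: 0.0848
gripper_force: 0.0
```

```bash
python3 -c "
from h import *
goal(.36,-.31,.635,.145);goal(.45,0,.635,.145);goal(.5,.2,.635,.145)"
```

```text
t 0.95 tcp [ 0.2413 -0.6303  0.6382] yawY -0.7053 z [ 0.002 -0.005 -1.   ] d [ 0.3208 -0.1173  0.0018] roll -0.8503 j [ 1.15  0.38 -0.06  1.19  0.02  1.57  0.39] F [ 0.1 -0.6  1. ] g 0.0848
t 0.95 tcp [ 0.2413 -0.6303  0.6382] yawY -0.7053 z [ 0.002 -0.005 -1.   ] d [ 6.152e-01 -2.497e-01  5.000e-04] roll -0.8503 j [ 1.15  0.38 -0.06  1.19  0.02  1.57  0.39] F [ 0.1 -0.6  1. ] g 0.0848
t 0.95 tcp [ 0.2413 -0.6303  0.6382] yawY -0.7053 z [ 0.002 -0.005 -1.   ] d [ 7.999e-01 -3.413e-01 -4.000e-04] roll -0.8503 j [ 1.15  0.38 -0.06  1.19  0.02  1.57  0.39] F [ 0.1 -0.6  1. ] g 0.0848
```

>>> carry_out:
  moves:
    - [0.02,-0.01,0,-0.1,0.085]
    - [0.06,-0.02,0,-0.22,0.085]
    - [0.1,-0.035,0,-0.34,0.085]
    - [0.14,-0.05,0,-0.46,0.085]
    - [0.18,-0.065,0,-0.58,0.085]
    - [0.22,-0.08,0,-0.7,0.085]
    - [0.26,-0.095,0,-0.8,0.085]
    - [0.3,-0.11,0,-0.85,0.085]

```text
clock: 1.75
tcp_pos: [0.3522, -0.3288, 0.6333]
orientation: [-2.05, -2.378, 0.0]
contact_force: [0.0, 0.4, -0.0]
grip_width: 0.0851
gripper_force: 0.0
```

```bash
python3 -c "
from h import *
goal(.45,0,.635,.145);goal(.5,.22,.635,.145)"
```

```text
t 1.75 tcp [ 0.3522 -0.3288  0.6333] yawY 0.1483 z [-0.002  0.001 -1.   ] d [ 0.3107  0.1453 -0.0015] roll 0.0033 j [ 0.95  0.03 -0.34  1.63  0.01  1.49  0.76] F [ 0.   0.4 -0. ] g 0.0851
t 1.75 tcp [ 0.3522 -0.3288  0.6333] yawY 0.1483 z [-0.002  0.001 -1.   ] d [ 0.5209  0.2272 -0.0013] roll 0.0033 j [ 0.95  0.03 -0.34  1.63  0.01  1.49  0.76] F [ 0.   0.4 -0. ] g 0.0851
```

>>> carry_out:
  moves:
    - [0.02,0.01,0,0,0.085]
    - [0.06,0.03,0,0,0.085]
    - [0.1,0.045,0,0,0.085]
    - [0.14,0.065,0,0,0.085]
    - [0.18,0.085,0,0,0.085]
    - [0.22,0.1,0,0,0.085]
    - [0.26,0.12,0,0,0.085]
    - [0.3,0.14,0,0,0.085]

```text
clock: 2.55
tcp_pos: [0.447, -0.0118, 0.6336]
orientation: [-2.055, -2.375, 0.002]
contact_force: [0.6, -0.1, 0.0]
grip_width: 0.0852
gripper_force: 0.0
```

>>> carry_out:
  moves:
    - [0.03,0.01,0,0,0.085]
    - [0.06,0.02,0,0,0.085]
    - [0.1,0.04,0,0,0.085]
    - [0.13,0.05,0,0,0.085]
    - [0.16,0.065,0,0,0.085]
    - [0.19,0.075,0,0,0.085]
    - [0.21,0.08,0,0,0.085]
    - [0.21,0.08,0,0,0.085]

```text
clock: 3.35
tcp_pos: [0.4954, 0.2088, 0.6331]
orientation: [-2.046, -2.38, 0.001]
contact_force: [0.0, -0.3, -0.2]
grip_width: 0.085
gripper_force: 0.0
```

Run:
```python
from h import *
goal(.525,.2275,.4,.145)
c=r.calibration("wrist");f=r.grab_frame("wrist");cv2.imwrite("pics/w1.png",f[:,:,::-1])
import pickle;pickle.dump(c,open("w1.pkl","wb"));print(c["fx"],ray(c,(256,192)))
print(proj(c,[[.525,.2275,.085],[.411,.17,.052]]))
```

```text
t 3.35 tcp [0.4954 0.2088 0.6331] yawY 0.1507 z [-0.003  0.001 -1.   ] d [0.0137 0.0327 0.233 ] roll 0.0057 j [ 0.26  0.22 -0.93  1.49  0.17  1.52 -0.52] F [ 0.  -0.3 -0.2] g 0.085
271.1248425938304 (array([0.48504224, 0.27718601, 0.6019719 ]), array([ 0.05458754, -0.27809387, -0.95913476]))
[[269.69008018 142.49811916]
 [209.08387178 160.33989634]]
```

View pics/w1.png

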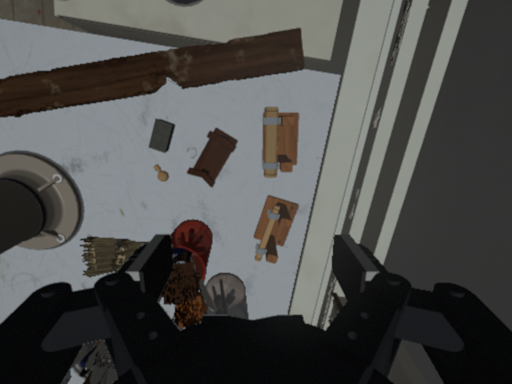

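The wrist view shows the thick rod at about (270, 142), where my estimate projects. The rest is at about (212, 157), again as predicted. I'll descend above the rod and look from close by.

>>> carry_out:
  moves:
    - [0,0.005,0.02,0,0.085]
    - [0,0.01,0.05,0,0.085]
    - [0.005,0.015,0.09,0,0.085]
    - [0.01,0.02,0.13,0.005,0.085]
    - [0.01,0.025,0.17,0.005,0.085]
    - [0.014,0.03,0.2,0.005,0.085]
    - [0.014,0.033,0.22,0.005,0.085]
    - [0.014,0.033,0.22,0.005,0.085]

```text
clock: 4.2
tcp_pos: [0.5265, 0.222, 0.4111]
orientation: [-2.061, -2.368, 0.01]
contact_force: [-0.0, 0.0, -0.6]
grip_width: 0.0849
gripper_force: 0.0
```

Run:
```python
from h import *
goal(.525,.2275,.24,.145)
c=r.calibration("wrist");f=r.grab_frame("wrist");cv2.imwrite("pics/w2.png",f[:,:,::-1])
import pickle;pickle.dump(c,open("w2.pkl","wb"))
print(proj(c,[[.525,.2275,.085],[.516,.289,.085],[.534,.166,.085],[.411,.17,.052]]).round(1).tolist())
```

```text
t 4.2 tcp [0.5265 0.222  0.4111] yawY 0.1383 z [-0.006 -0.003 -1.   ] d [0.006  0.0004 0.1711] roll -0.0067 j [ 0.16  0.43 -0.86  1.76  0.36  1.13 -0.68] F [-0.   0.  -0.6] g 0.0849
[[253.0, 170.5], [252.7, 112.2], [253.3, 222.5], [158.0, 196.7]]
```

View pics/w2.png

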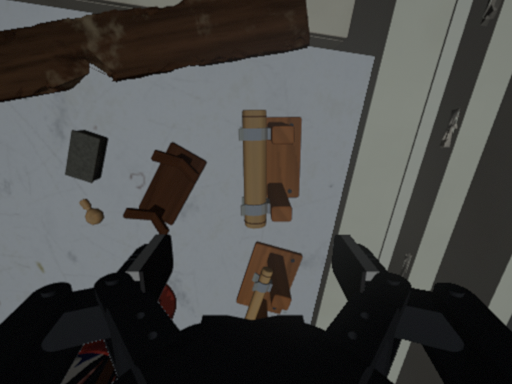

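Run:
```python
from h import *
import pickle;c=pickle.load(open("w2.pkl","rb"))
a=cv2.imread("pics/w2.png");h=cv2.cvtColor(a,cv2.COLOR_BGR2HSV)
print(h[160,255],h[160,285],h[115,255])
m=cv2.inRange(h,(14,60,70),(24,255,255));m[:100]=0;m[235:]=0;m[:,:235]=0;m[:,275:]=0
for row in(118,145,160,175,190,220):
    x=np.where(m[row])[0];print(row,x.min() if len(x) else None,x.max() if len(x) else None)
ys=np.where(m.any(1))[0];print(ys.min(),ys.max())
L=[onz(c,(u,v),.085) for u,v in[(255,ys.min()),(255.5,ys.max())]];print(L,np.linalg.norm(L[0]-L[1]),np.mean(L,0))
cr=a[130:250,110:220];cv2.imwrite("pics/rc.png",cv2.resize(cr,None,fx=5,fy=5,interpolation=cv2.INTER_CUBIC))
```

```text
[ 18 104 101] [ 13 140  89] [16 99 90]
118 243 265
145 243 266
160 244 270
175 244 266
190 244 265
220 246 264
110 227
[array([0.51810436, 0.29155466, 0.085     ]), array([0.53732958, 0.16063365, 0.085     ])] 0.13232505906885725 [0.52771697 0.22609415 0.085     ]
```

View pics/rc.png

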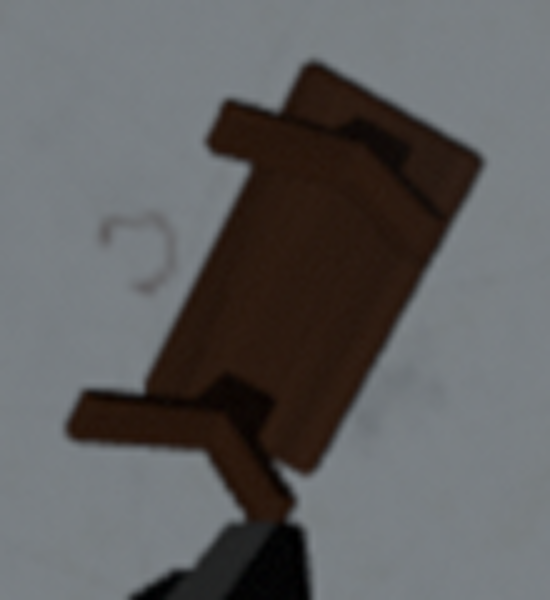

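Run:
```python
from h import *
import pickle;c=pickle.load(open("w2.pkl","rb"))
b=lambda p:(p[0]/5+110-.4,p[1]/5+130-.4)
def rep(n,pts,z):
    q=np.array([onz(c,b(p),z)[:2] for p in pts]);y=(q[0]+q[1]-q[2]-q[3])/2
    print(n,q.round(4).tolist(),"c",q.mean(0).round(4),"L",np.linalg.norm(y),"W",np.linalg.norm(q[0]-q[1]),np.linalg.norm(q[2]-q[3]),"yaw",np.arctan2(-y[0],y[1]))
rep("tips",[(221,127),(430,225),(78,415),(278,508)],.06)
rep("foot",[(312,62),(482,160),(148,385),(310,472)],.01)
print(onz(c,(255,150),.089)[:2],onz(c,(255,190),.089)[:2])
goal(.5265,.227,.24,.147)
```

```text
tips [[0.4065, 0.2244], [0.4576, 0.2075], [0.3734, 0.146], [0.4248, 0.1275]] c [0.4156 0.1764] L 0.08579629038445435 W 0.053783754723977645 0.0546031536039336 yaw -0.3945882998430269
foot [[0.413, 0.2352], [0.4611, 0.2149], [0.371, 0.1357], [0.4192, 0.115]] c [0.4161 0.1752] L 0.10822179280431928 W 0.05215277481023486 0.05238542537573873 yaw -0.39816023302307474
[0.52387529 0.2508704 ] [0.53016074 0.20669912]
t 4.25 tcp [0.5267 0.2228 0.4133] yawY 0.1385 z [-0.003 -0.002 -1.   ] d [0.0044 0.0009 0.1733] roll -0.0085 j [ 0.16  0.43 -0.86  1.75  0.36  1.13 -0.68] F [ 0.5 -0.2  0. ] g 0.0846
```

The rest is at (0.415, 0.175), yaw -0.40, and its bracket spacing measures 86 mm as specified. The rod measures 132 mm long at (0.5265, 0.227), yaw 0.146. I'll descend to the grasp now.

>>> carry_out:
  moves:
    - [0.002,0,0.03,-0.008,0.085]
    - [0.004,0.001,0.06,-0.008,0.085]
    - [0.004,0.001,0.09,-0.008,0.085]
    - [0.004,0.001,0.12,-0.008,0.085]
    - [0.004,0.001,0.14,-0.008,0.085]
    - [0.004,0.001,0.155,-0.008,0.085]
    - [0.004,0.001,0.165,-0.008,0.085]
    - [0.004,0.001,0.17,-0.008,0.085]

```text
clock: 5.05
tcp_pos: [0.5275, 0.2284, 0.2449]
orientation: [2.051, 2.379, 0.001]
contact_force: [-0.2, -0.3, 0.7]
grip_width: 0.0846
gripper_force: 0.0
```

Run:
```python
from h import *
goal(.5265,.227,.24,.147)
f=r.grab_frame("wrist");cv2.imwrite("pics/w3.png",f[:,:,::-1])
```

```text
t 5.05 tcp [0.5275 0.2284 0.2449] yawY 0.1474 z [ 0.001  0.    -1.   ] d [-0.0012 -0.0012  0.0049] roll 0.0004 j [ 0.04  0.63 -0.74  1.89  0.56  0.84 -0.85] F [-0.2 -0.3  0.7] g 0.0846
```

View pics/w3.png

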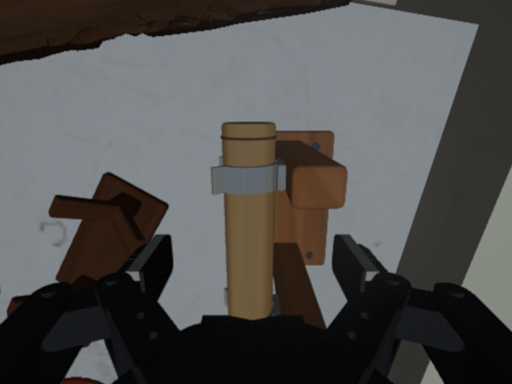

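The rod's column (about 250) is centred between the pads (172 and 334), and the clips are clear of the fingers. I'll lower 4 mm and close.

>>> carry_out:
  moves:
    - [-0.001,-0.001,0.004,0,0.085]
    - [-0.001,-0.001,0.004,0,0.06]
    - [-0.001,-0.001,0.004,0,0.04]
    - [-0.001,-0.001,0.004,0,0.03]
    - [-0.001,-0.001,0.004,0,0.02]
    - [-0.001,-0.001,0.004,0,0.015]
    - [-0.001,-0.001,0.004,0,0.015]
    - [-0.001,-0.001,0.004,0,0.015]
  force: 40

```text
clock: 5.9
tcp_pos: [0.5262, 0.2276, 0.2409]
orientation: [2.051, 2.38, -0.0]
contact_force: [-2.6, -1.1, 4.5]
grip_width: 0.0247
gripper_force: 39.2
```

```bash
python3 -c "
from h import *
goal(.5265-.045*np.cos(.147),.227-.045*np.sin(.147),.24,.147)"
```

```text
t 5.9 tcp [0.5262 0.2276 0.2409] yawY 0.1482 z [ 0. -0. -1.] d [-0.0005 -0.0448  0.0009] roll 0.0012 j [ 0.04  0.63 -0.74  1.89  0.57  0.84 -0.85] F [-2.6 -1.1  4.5] g 0.0247
```

>>> carry_out:
  moves:
    - [0,-0.006,0,0,0.015]
    - [0,-0.012,0,0,0.015]
    - [0,-0.018,0,0,0.015]
    - [0,-0.024,0,0,0.015]
    - [0,-0.03,0,0,0.015]
    - [0,-0.036,0,0,0.015]
    - [0,-0.042,0,0,0.015]
    - [0,-0.046,0,0,0.015]

```text
clock: 6.7
tcp_pos: [0.4801, 0.2206, 0.2406]
orientation: [-2.051, -2.38, 0.001]
contact_force: [0.5, -0.4, -1.4]
grip_width: 0.0247
gripper_force: 39.8
```

Run:
```python
from h import *
goal(.415,.175,.3,-.4)
f=r.grab_frame("wrist");cv2.imwrite("pics/w4.png",f[:,:,::-1])
h=cv2.cvtColor(f,cv2.COLOR_RGB2HSV);m=cv2.inRange(h,(14,60,70),(24,255,255));m[:90]=0;m[320:]=0;m[:,:200]=0;m[:,290:]=0
for v in range(110,320,20):
    x=np.where(m[v])[0];print(v,(x.min(),x.max()) if len(x) else 0,end=' ')
```

```text
t 6.7 tcp [0.4801 0.2206 0.2406] yawY 0.1485 z [-0. -0. -1.] d [-0.0354 -0.0711 -0.0594] roll 0.5485 j [ 0.04  0.58 -0.76  2.    0.56  0.78 -0.89] F [ 0.5 -0.4 -1.4] g 0.0247
110 0 130 (np.int64(225), np.int64(278)) 150 (np.int64(225), np.int64(278)) 170 (np.int64(226), np.int64(278)) 190 (np.int64(227), np.int64(277)) 210 (np.int64(227), np.int64(277)) 230 (np.int64(228), np.int64(277)) 250 (np.int64(229), np.int64(276)) 270 (np.int64(229), np.int64(275)) 290 (np.int64(230), np.int64(275)) 310 (np.int64(230), np.int64(274))
```

View pics/w4.png

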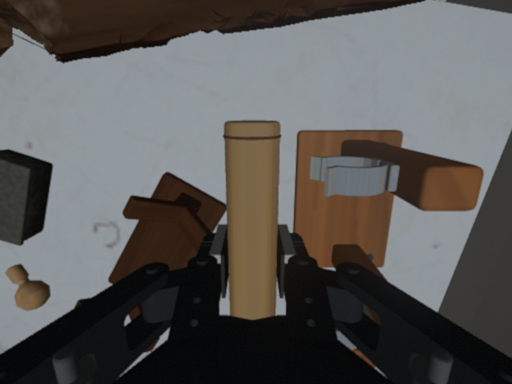

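The rod is out of both clips, level and straight in the grip; its far end is at (252, 121). I'll check its offset along the grip and one rest tip.

Run:
```python
from h import *
c=r.calibration("wrist")
e=onz(c,(252,121),.087);o=r.get_obs();t=np.array(o["tcp_pos"]);th=.148
y=np.array([-np.sin(th),np.cos(th)]);x=np.array([np.cos(th),np.sin(th)])
print(e,"along",(e[:2]-t[:2])@y,"across",(e[:2]-t[:2])@x)
for v in(140,230,310): print(((onz(c,(252,v),.087)-t)[:2]@x).round(4))
print(onz(c,(131,208),.06),[onz(c,p,.01) .round(4).tolist()for p in((165,175),(227,207))])
```

```text
[0.47003173 0.28498263 0.087     ] along 0.06516813086305874 across -1.942466535595662e-05
-0.0
0.0
0.0
[0.40748524 0.22484667 0.06      ] [[0.4114, 0.2338, 0.01], [0.4607, 0.2153, 0.01]]
```

>>> carry_out:
  moves:
    - [0,0,-0.01,0,0.015]
    - [0,0,-0.025,0.03,0.015]
    - [0,0,-0.04,0.1,0.015]
    - [0,0,-0.05,0.18,0.015]
    - [0,0,-0.06,0.26,0.015]
    - [0,0,-0.06,0.34,0.015]
    - [0,0,-0.06,0.4,0.015]
    - [0,0,-0.06,0.44,0.015]

```text
clock: 7.55
tcp_pos: [0.4812, 0.221, 0.3024]
orientation: [2.524, 1.87, 0.003]
contact_force: [-0.1, 0.6, -0.2]
grip_width: 0.0247
gripper_force: 39.8
```

```bash
python3 -c "
from h import *
goal(.415,.175,.3,-.4)"
```

```text
t 7.55 tcp [0.4812 0.221  0.3024] yawY -0.2957 z [ 0.002  0.001 -1.   ] d [-0.0633 -0.05    0.0022] roll 0.1043 j [ 0.03  0.46 -0.72  1.96  0.4   0.86 -1.2 ] F [-0.1  0.6 -0.2] g 0.0247
```

>>> carry_out:
  moves:
    - [-0.01,-0.005,0,0.02,0.015]
    - [-0.02,-0.015,0,0.04,0.015]
    - [-0.03,-0.025,0,0.06,0.015]
    - [-0.04,-0.035,0,0.08,0.015]
    - [-0.055,-0.045,0,0.1,0.015]
    - [-0.063,-0.05,0,0.104,0.015]
    - [-0.063,-0.05,0,0.104,0.015]
    - [-0.063,-0.05,0,0.104,0.015]

```text
clock: 8.35
tcp_pos: [0.4153, 0.1748, 0.3012]
orientation: [2.615, 1.741, 0.002]
contact_force: [-0.1, -0.1, -0.3]
grip_width: 0.0247
gripper_force: 39.8
```

Run:
```python
from h import *
goal(.415,.175,.209,-.4)
c=r.calibration("wrist");f=r.grab_frame("wrist");cv2.imwrite("pics/w5.png",f[:,:,::-1])
import pickle;pickle.dump(c,open("w5.pkl","wb"))
```

```text
t 8.35 tcp [0.4153 0.1748 0.3012] yawY -0.3963 z [ 0.001  0.001 -1.   ] d [-0.     -0.0004  0.0922] roll 0.0037 j [ 0.1   0.34 -0.74  2.13  0.33  0.78 -1.24] F [-0.1 -0.1 -0.3] g 0.0247
```

View pics/w5.png

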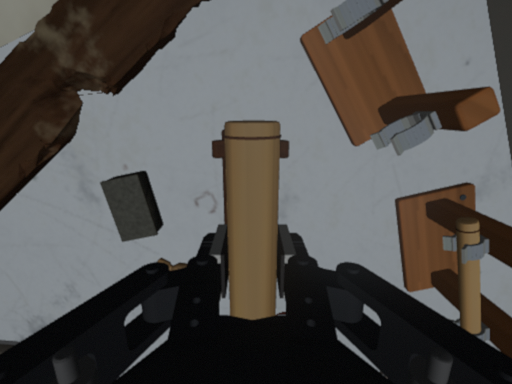

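Hovering: the rest's far bracket tips show at columns 213 and 288, row ~148, either side of the rod (centre column 252). So it is aligned. I'll check that numerically.

Run:
```python
from h import *
import pickle;c=pickle.load(open("w5.pkl","rb"))
a=cv2.imread("pics/w5.png")
g=a[148,200:305].astype(int);print(g[:,0].tolist())
for col in (218,285):print(col,a[130:170,col,0].tolist())
t=np.array(r.get_obs()["tcp_pos"]);th=-.397
for p in((213,149),(288,149)):
    q=onz(c,p,.06)-t;print(p,"across",q[:2]@[np.cos(th),np.sin(th)],"along",q[:2]@[-np.sin(th),np.cos(th)])
```

```text
[144, 145, 145, 144, 144, 144, 144, 144, 144, 145, 145, 121, 52, 25, 26, 26, 28, 26, 25, 27, 25, 26, 27, 27, 31, 38, 43, 46, 48, 50, 53, 56, 58, 59, 59, 59, 60, 61, 63, 62, 64, 64, 64, 65, 67, 66, 65, 64, 64, 65, 66, 65, 66, 65, 66, 66, 66, 66, 66, 66, 66, 65, 65, 64, 65, 64, 65, 63, 62, 62, 61, 59, 57, 55, 54, 55, 52, 51, 51, 45, 33, 32, 34, 35, 34, 33, 32, 32, 58, 110, 142, 144, 144, 143, 144, 144, 144, 143, 144, 143, 143, 142, 143, 144, 143]
218 [144, 144, 145, 145, 145, 145, 145, 145, 145, 119, 58, 26, 25, 27, 27, 26, 26, 27, 25, 27, 27, 27, 25, 24, 27, 25, 24, 40, 104, 142, 143, 143, 144, 144, 145, 145, 144, 144, 143, 144]
285 [144, 143, 144, 143, 143, 143, 143, 143, 143, 123, 76, 36, 32, 34, 34, 33, 33, 33, 33, 33, 33, 32, 32, 32, 31, 32, 31, 55, 110, 143, 144, 143, 142, 142, 143, 143, 143, 143, 143, 142]
(213, 149) across -0.02915792217941636 along 0.0416802101269985
(288, 149) across 0.02878361601230721 along 0.041715294748808876
```

>>> carry_out:
  moves:
    - [-0.001,0,0.015,0.003,0.015]
    - [-0.001,0,0.03,0.003,0.015]
    - [-0.001,0,0.045,0.003,0.015]
    - [-0.001,0,0.06,0.003,0.015]
    - [-0.001,0,0.07,0.003,0.015]
    - [-0.001,0,0.08,0.003,0.015]
    - [-0.001,0,0.086,0.003,0.015]
    - [-0.001,0,0.088,0.003,0.015]

```text
clock: 9.2
tcp_pos: [0.4144, 0.1739, 0.2122]
orientation: [-2.617, -1.737, 0.001]
contact_force: [0.7, 0.6, 0.6]
grip_width: 0.025
gripper_force: 39.8
```

```bash
python3 -c "
from h import *
goal(.415,.175,.208,-.4)"
```

```text
t 9.2 tcp [0.4144 0.1739 0.2122] yawY -0.3988 z [-0.001 -0.    -1.   ] d [0.0013 0.0001 0.0042] roll 0.0012 j [-0.02  0.49 -0.62  2.19  0.51  0.6  -1.41] F [0.7 0.6 0.6] g 0.025
```

>>> carry_out:
  moves:
    - [0,0,0.001,0,0.015]
    - [0,0,0.002,0,0.015]
    - [0,0,0.003,0,0.015]
    - [0,0,0.004,0,0.015]
    - [0,0,0.0045,0,0.015]
    - [0,0,0.005,0,0.015]
    - [0,0,0.005,0,0.015]
    - [0,0,0.005,0,0.015]

```text
clock: 10.0
tcp_pos: [0.4141, 0.1744, 0.2093]
orientation: [2.616, 1.737, 0.001]
contact_force: [-7.0, -2.2, 23.1]
grip_width: 0.0249
gripper_force: 42.2
```

```bash
python3 -c "
from h import *
goal(.415,.175,.208,-.4)"
```

```text
t 10.0 tcp [0.4141 0.1744 0.2093] yawY -0.3985 z [ 0.001 -0.001 -1.   ] d [0.0009 0.0006 0.0013] roll 0.0015 j [-0.02  0.5  -0.62  2.2   0.52  0.59 -1.42] F [-7.  -2.2 23.1] g 0.0249
```

Seated: contact at the expected height, 23 N up. I'll ease off the load, then open gently.

>>> carry_out:
  moves:
    - [0,-0.0005,-0.001,0,0.015]
    - [0,-0.0005,-0.0015,0,0.015]
    - [0,-0.0005,-0.0015,0,0.015]
    - [0,-0.0005,-0.0015,0,0.028]
    - [0,-0.0005,-0.0015,0,0.034]
    - [0,-0.0005,-0.0015,0,0.042]
    - [0,-0.0005,-0.0015,0,0.05]
    - [0,-0.0005,-0.0015,0,0.05]
  force: 20

```text
clock: 10.8
tcp_pos: [0.414, 0.1739, 0.2091]
orientation: [-2.618, -1.737, 0.0]
contact_force: [0.0, -0.7, 0.0]
grip_width: 0.0499
gripper_force: 0.0
```

```bash
python3 -c "
from h import *
goal(.415,.175,.208,-.4)
c=r.calibration('wrist');f=r.grab_frame('wrist');cv2.imwrite('pics/w6.png',f[:,:,::-1])
h=cv2.cvtColor(f,cv2.COLOR_RGB2HSV);m=cv2.inRange(h,(14,60,70),(24,255,255));m[:90]=0;m[320:]=0;m[:,:200]=0;m[:,305:]=0
for v in range(110,320,20):
    x=np.where(m[v])[0];print(v,(int(x.min()),int(x.max())) if len(x) else 0,end=' ')
print(np.where(m[:,252])[0][[0,-1]])
"
```

```text
t 10.8 tcp [0.414  0.1739 0.2091] yawY -0.3991 z [-0. -0. -1.] d [0.0014 0.0005 0.0011] roll 0.0009 j [-0.02  0.5  -0.62  2.2   0.52  0.59 -1.42] F [ 0.  -0.7  0. ] g 0.0499
110 0 130 (224, 278) 150 (224, 277) 170 (225, 277) 190 (226, 276) 210 (226, 276) 230 (227, 275) 250 (227, 275) 270 (228, 274) 290 (228, 274) 310 (229, 273) [122 319]
```

The rod lies level, centred and still in the notches with the fingers clear. I'll rise straight up.

>>> carry_out:
  moves:
    - [0,0,-0.01,0,0.05]
    - [0,0,-0.025,0,0.05]
    - [0,0,-0.04,0,0.05]
    - [0,0,-0.06,0,0.05]
    - [0,0,-0.085,0,0.05]
    - [0,0,-0.11,0,0.05]
    - [0,0,-0.13,0,0.05]
    - [0,0,-0.14,0,0.05]

```text
clock: 11.65
tcp_pos: [0.4141, 0.1744, 0.3514]
orientation: [2.617, 1.737, 0.004]
contact_force: [0.4, -0.1, 0.1]
grip_width: 0.0497
gripper_force: 0.0
```

Run:
```python
from h import *
goal(.415,.175,.35,-.4)
c=r.calibration('wrist');f=r.grab_frame('wrist')
h=cv2.cvtColor(f,cv2.COLOR_RGB2HSV);m=cv2.inRange(h,(14,60,70),(24,255,255))
p=proj(c,[[.415,.175,.054]])[0].astype(int);print("seat px",p)
for k in cv2.findContours(m,0,1)[0]:
    if cv2.contourArea(k)>300:
        q=cv2.minAreaRect(k);print(q,[onz(c,u,.056).round(4).tolist() for u in cv2.boxPoints(q)])
        print("c",onz(c,q[0],.058))
        v=k[:,0,:];a,b=v[v[:,1].argmin()],v[v[:,1].argmax()];A,B=onz(c,a,.056),onz(c,b,.056);print("mid",(A+B)/2,np.linalg.norm(A-B))
```

```text
t 11.65 tcp [0.4141 0.1744 0.3514] yawY -0.3989 z [ 0.003  0.001 -1.   ] d [0.0009 0.0006 0.0014] roll 0.0011 j [ 0.16  0.26 -0.79  2.09  0.24  0.88 -1.16] F [ 0.4 -0.1  0.1] g 0.0497
seat px [251 182]
((432.21173095703125, 261.2529296875), (63.581398010253906, 16.029569625854492), 85.60128784179688) [[0.5618, 0.057, 0.056], [0.5778, 0.0518, 0.056], [0.5662, -0.0285, 0.056], [0.549, -0.023, 0.056]]
c [0.56299495 0.01745969 0.058     ]
mid [0.56695358 0.01325415 0.056     ] 0.08007530020153532
((251.0, 181.0), (126.0, 24.0), 90.0) [[0.4292, 0.2378, 0.056], [0.45, 0.229, 0.056], [0.4005, 0.1077, 0.056], [0.3767, 0.1177, 0.056]]
c [0.41599244 0.17748146 0.058     ]
mid [0.40593229 0.17648989 0.056     ] 0.13106088255921544
```

```bash
python3 -c "
from bench import r
print(r.hand_in())"
```

```text
the job is handed in; nothing more can be done
None
```

I snapped the thick rod forward and level out of its clips and set it in the rest's V notches. It is centred to within about 2 mm by the last wrist camera measurement. The gripper is clear, I never moved the thin rod, and I handed the job in at about 12 s of the 42 s allowed.

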